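# Unscrew the locking collar of the view cell by fingertip

### The arm

A 7-joint arm with a two-finger parallel gripper is mounted at the origin on a cart in front of the work surface, level with it; the furniture and walls round the work are solid. World frame = base frame: x ahead of the robot, y to its left, z up, the work surface at z = 0. Lengths are in mm, angles in rad, forces in N, time in s.
With the tool pointing down it reaches from about 400 to 900 mm from the base axis. Payload 5.6 kg.
Tool frame: the origin (TCP) lies midway between the tips of the shut fingers; the grasp point (between the pads) lies 19 mm behind it; x points along the fingers, y is the direction in which the jaws open and shut, and the axes are right-handed (so a half turn about x gives the same grasp; the last joint's range is limited). The gripper opens to 92 mm and grips with 3 to 60 N. Pads are 20 mm wide; open, the fingers measure 128 mm over their backs; the gripper's body (75 mm by 189 mm) begins 69 mm behind the grasp point.
Start: joints at [1.2, 0.468, -0.012, 1.603, 0.006, 1.071, -0.056], TCP at [209.233, -615.411, 214.592] pointing down, gripper open.
Joint ranges: [-2.53, 2.53], [-0.31, 2.02], [-1.57, 1.55], [0.28, 2.44], [-1.29, 4.43], [0.15, 1.84], [-2.92, 2.92]. Speed limits (rad/s): [2.57, 2.57, 3.14, 3.14, 3.14, 3.14, 3.14].

### API

Orientations are given as a rotation vector (axis times angle).
In Python, from cell import robot, grip, kin, viewer gives the robot as it stands. Calls block until the motion is done:
- robot.movep(position, orientation): joint-space move of the TCP to a pose.
- robot.servo_line(position, feed=150, rotation=None): straight line of the TCP; rotation=None keeps the orientation; feed is the mean speed in mm/s.
- robot.goto_joints(angles): joint-space move.
- grip(opening, newtons=None): opening from 0.0 (shut) to 1.0 (fully open); newtons is the grip in N (None keeps the last); returns when the fingers have stopped.
- robot.hold(seconds).
- kin.ik(position, orientation): joint angles nearest the present ones, or None.
- robot.observe(): the state.
- viewer.read_camera(name): name is "scene" or "side" or "wrist"; returns the picture (480x640x3 uint8, red, green, blue); there is no depth.
- viewer.camera_info(name): a dict with "camera_matrix" (3x3 intrinsics, pixels), "R" (3x3) and "t" (3): a world point X has camera coordinates R X + t. Camera axes: x right, y down, z forward; pixel columns grow to the right and rows downward; lengths in mm; the calibration is good to about 2 mm. A picture is of the moment at which its call begins: read the wrist's pose just before it. camera_info takes no time and is no camera call; for the wrist camera it gives the pose at the moment of the call.
A pose or a line that the arm cannot do raises robot.IKError and nothing moves.
- robot.job_done(): hands the job in, once; it reports no verdict.
Trained networks look in the newest picture that a camera, given by its name, has taken for a name from the list of things; names that differ only in an ending like _2 or _b are one class to them, and where a whole thing is asked for, a point or a joint stands for the part that bears it (a point fixed in the world has none). Each returns a list of dicts, best first, with "confidence" (0 to 1); they miss things now and then, are a little off and sometimes report something else, mostly with a low value. They report only what shows in the picture. A call takes as long as a camera call.
- viewer.silhouettes(name, camera): "mask" (480x640 bool, what is visible of it).
- viewer.pinpoint(name, camera): "at" ([x, y, z] in mm, in the coordinates of the camera as it stood for that picture, good to about 4 mm: a listed point, or the origin of a listed thing).
The state is a dict: "t": time; "joints": joint angles; "joint_velocities": joint speeds; "joint_torque": joint torques, N m; "tcp_pos": TCP position; "tcp_rot": TCP orientation; "contact_force": force on the tool from outside, world axes, zero at the start; "wrist_torque": the same for the moment, N m; "grip_width": opening from 0.0 (shut) to 1.0 (fully open).
Only numpy, scipy, OpenCV 4.12 (cv2) and the standard library are available. Lean on these libraries where they do the work, as an engineer would, in place of code of your own. Each camera call takes 0.05 s, during which the arm holds its last target.

### The job

Loosen the knurled locking collar of the wider of the two round metal cells by rolling a fingertip round its rim, anticlockwise seen from above, until the white mark on the collar has come round to the black mark on the cell's flange for the second time from now; leave the marks lined up and take the hand away. The collar is too wide to grip and is only to be pushed round with light fingertip pressure; leave the narrow cell's collar as it is, and do not move or pick up the things that lie about.

Things in the scene. Friction and masses are not known exactly. Their poses are not given: they have to be found in the camera images.
- wide_cell: The wider view cell, bolted down: bright aluminium flange 136 mm across and 12 mm thick, threaded neck, and on it the dark knurled collar. Origin at the centre of the underside, on the vertical collar axis; its own -x axis points to the flange mark. The flange mark and the robot's side only roughly agree (the cell may be turned up to 0.6 rad about vertical).
- wide_cell_collar (a joint): Turn of the wide cell's collar, rad, growing anticlockwise from above (loosening); 0 = tight, marks in line; 6.283 = in line the first time, 12.566 the second; thread ends at 18.85. Starts at 0.5 to 2.2. Rises 5 mm a turn. Friction 0.06 N m (1.2 N at the rim); stays where left. A finger carried once round may turn it more or less than one turn as it rolls or slips: go by the mark.
- wide_cell_collar_centre (a point): Centre of the flat top of the wide cell's collar, on its axis (68 mm above the worktop when tight, 78 mm after two turns). The collar is 106 mm across over its 24 rounded upright ribs (each 6 mm wide and 3 mm proud of the 100 mm core, 13 mm apart); core and ribs reach from this point down to 27 mm under it; below is only the narrower neck, 80 to 88 mm across, and the flange. Nothing stands above it.
- wide_cell_collar_mark (a point): Middle of the short white mark (13x7 mm, radial) on the top of the wide cell's collar, 39.5 mm from the axis; it turns with the collar.
- wide_cell_index (a point): Middle of the short black mark (16x7 mm, radial) on the flange of the wide cell, 58.5 mm from the axis, 13 mm above the worktop; fixed.
- narrow_cell: The narrower cell, of the same make: flange 104 mm across, collar 74 mm over its 16 ribs, same heights. Origin at the centre of the underside. Not to be worked. The two cells stand one to the left and one to the right in either order.
- narrow_cell_collar_mark (a point): White mark on the top of the narrow cell's collar, 23.5 mm from its axis; must stay where it is.
- spatula: Bystander, loose: steel spatula 19x176x8 mm; origin at the centre of its underside. Leave alone.
- marker_pen: Bystander, loose: marker pen 17x135x16 mm; origin at the centre of its underside. Leave alone.
- rubber_bung_a: Bystander, loose: rubber bung 32x32x26 mm; origin at the centre of its underside. Leave alone.
- petri_dish: Bystander, loose: round flat dish 94x94x18 mm; origin at the centre of its underside. Leave alone.
- sample_bottle: Bystander, loose: clear stoppered bottle 58x58x103 mm; origin at the centre of its underside. Leave alone.
- timer: Bystander, loose: kitchen-type timer 66x60x18 mm; origin at the centre of its underside. Leave alone.
- weighing_boat: Bystander, loose: square white tray 81x81x13 mm; origin at the centre of its underside. Leave alone.
- tweezers: Bystander, loose: steel tweezers 20x124x11 mm; origin at the centre of its underside. Leave alone.

How it is judged:
By the outcome, as a careful person would: the job done as asked, in the order asked, and still so for the second after the job is handed in, with the robot touching nothing.
It also fails if it takes over 64 s, if anything falls off the work surface, if the arm or the gripper's body presses on something with over 40 N, if the wrist force passes 120 N, or if a joint passes its speed limit or range.

## Working session

There is one attempt and no reset: what is moved stays moved. The work goes in short steps, each a Python script; the robot and the scene stay as the last script left them, time stands still between calls to the robot, and variables do not carry over. Pictures are saved under pics/ and viewed, and the job is handed in when it is done.

```bash
ls; mkdir -p pics; cat > h.py <<'E'
import numpy as np, cv2
from cell import robot, grip, kin, viewer
def shot(cam,name):
    im=viewer.read_camera(cam); cv2.imwrite('pics/'+name+'.png',cv2.cvtColor(im,cv2.COLOR_RGB2BGR)); return im
def w(cam,p,ci=None):
    c=ci or viewer.camera_info(cam); return np.array(c['R']).T@(np.array(p)-np.array(c['t']))
def proj(cam,X):
    c=viewer.camera_info(cam); p=np.array(c['camera_matrix'])@(np.array(c['R'])@np.array(X)+np.array(c['t'])); return p[:2]/p[2]
def ray(cam,uv,z):
    c=viewer.camera_info(cam); R=np.array(c['R']);t=np.array(c['t'])
    d=R.T@np.linalg.inv(np.array(c['camera_matrix']))@np.array([uv[0],uv[1],1.]); o=-R.T@t
    return o+d*(z-o[2])/d[2]
E
python3 - <<'E'
from h import *
print(robot.observe())
for c in ['scene','side']:
    shot(c,c+'0')
    for n in ['wide_cell','wide_cell_collar_centre','wide_cell_collar_mark','wide_cell_index','narrow_cell','narrow_cell_collar_mark','sample_bottle','petri_dish','timer','spatula','marker_pen','rubber_bung_a','weighing_boat','tweezers']:
        for r in viewer.pinpoint(n,c)[:2]: print(c,n,round(r['confidence'],2),w(c,r['at']).round(1))
    i=viewer.camera_info(c); print((-np.array(i['R']).T@np.array(i['t'])).round())
print(robot.observe()['t'])
E
```

```text
pics
{'t': 0.0, 'joints': array([ 1.20001269,  0.46833415, -0.01160564,  1.60360391,  0.00601688,
        1.07140772, -0.05627834]), 'joint_velocities': array([ 0.00010253, -0.00075664, -0.00111493, -0.00198592, -0.00039722,
       -0.00104397,  0.0005752 ]), 'joint_torque': array([ 2.80816420e-05, -5.20566666e+01, -1.20905688e-02, -2.43745440e+01,
       -5.65720908e-02,  1.73720269e-02,  1.92310531e-04]), 'tcp_pos': array([ 209.01028844, -614.87253253,  213.67644243]), 'tcp_rot': array([ 2.04427396,  0.33983854, -2.04512939]), 'contact_force': array([-0.07496392,  0.23655449, -0.03816599]), 'wrist_torque': array([-0.00760793, -0.0200124 , -0.01158791]), 'grip_width': 1.0000394774427006}
scene wide_cell 0.59 [ 506.4 -135.7   -0.9]
scene wide_cell_collar_centre 0.72 [ 501.8 -136.8   66.5]
scene wide_cell_collar_centre 0.61 [ 484.2 -171.9   67.9]
scene wide_cell_collar_mark 0.85 [ 485.1 -175.1   67.9]
scene wide_cell_collar_mark 0.51 [ 592.6 -477.6   -4. ]
scene wide_cell_index 0.64 [ 451.9 -132.7   17.7]
scene wide_cell_index 0.36 [542.8 -28.9  -4.3]
scene narrow_cell 0.68 [552.7 197
[... 606 characters left out ...]
.7 -166.    68. ]
side wide_cell_index 0.78 [ 443.5 -136.1   10.4]
side narrow_cell 0.7 [548.8 200.3  -3.3]
side narrow_cell 0.7 [527.5 204.1  67.6]
side narrow_cell_collar_mark 0.62 [526.9 203.9  65.8]
side narrow_cell_collar_mark 0.42 [ 444.6 -136.9   12.6]
side sample_bottle 0.97 [ 645.6 -373.7    5.2]
side petri_dish 0.77 [390.4  22.9  -0.4]
side petri_dish 0.61 [ 501.  -131.7   -0.7]
side timer 0.78 [ 452.7 -370.1   -3.8]
side spatula 0.72 [569.2  27.9  -0.6]
side marker_pen 0.78 [547.2 -24.   -0.6]
side marker_pen 0.44 [527.  204.   68.6]
side rubber_bung_a 0.7 [386.  -89.1  -2.4]
side weighing_boat 0.61 [ 586.8 -475.5   -4.1]
side tweezers 0.78 [387.9 197.9   2.8]
[323. 672. 639.]
1.5
```

View pics/scene0.png

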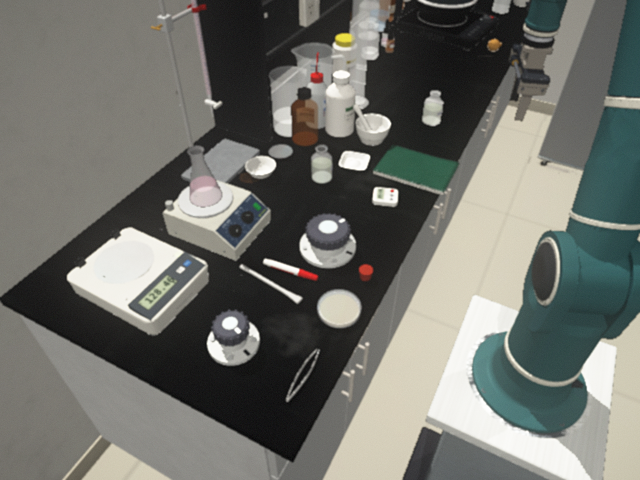

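View pics/side0.png

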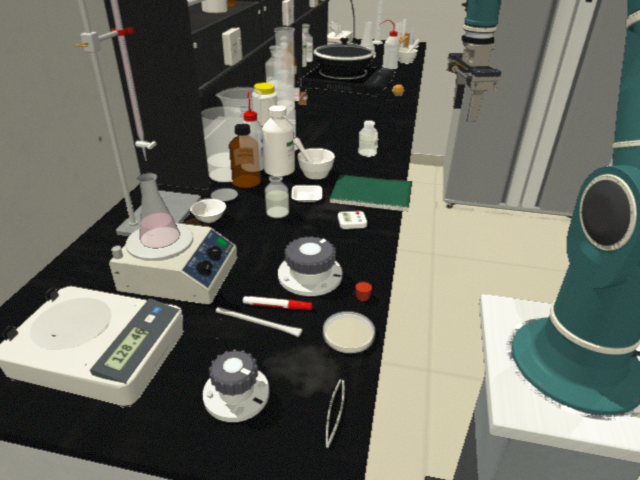

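```bash
python3 - <<'E'
from h import *
for n,uv,z in [('hot front',(238,257),0),('hot right',(270,215),40),('hot left',(165,215),40),('flask base',(203,203),75),('bottle',(321,180),0)]:
    print(n,ray('scene',uv,z).round())
from scipy.spatial.transform import Rotation as Ro
o=robot.observe(); print(Ro.from_rotvec(o['tcp_rot']).as_matrix().round(2))
for yaw in np.arange(0,2*np.pi,np.pi/4):
    y=np.array([np.cos(yaw),np.sin(yaw),0]); x=np.array([0,0,-1.]); M=np.c_[x,y,np.cross(x,y)]
    rv=Ro.from_matrix(M).as_rotvec()
    for p in [(503,-134,300),(568,-134,50),(438,-134,50)]:
        q=kin.ik(p,rv); print(round(yaw,2),p,None if q is None else np.round(q,2))
i=viewer.camera_info('wrist'); C=-np.array(i['R']).T@np.array(i['t']); print(C,i['R'],i['camera_matrix'])
E
```

```text
hot front [678.  -7.   0.]
hot right [ 664. -133.   40.]
hot left [893. -12.  40.]
flask base [809. -62.  75.]
bottle [ 641. -362.    0.]
[[-0.    0.32 -0.95]
 [ 0.   -0.95 -0.32]
 [-1.   -0.    0.  ]]
0.0 (503, -134, 300) [ 0.68  0.22 -0.56  1.79  0.13  1.17  0.08]
0.0 (568, -134, 50) [ 0.57  0.64 -0.52  1.85  0.45  0.76 -0.19]
0.0 (438, -134, 50) [ 0.62  0.47 -0.47  2.15  0.37  0.6  -0.11]
0.79 (503, -134, 300) [ 0.74  0.23 -0.63  1.78  0.15  1.17  0.85]
0.79 (568, -134, 50) [ 0.67  0.69 -0.66  1.85  0.57  0.81  0.5 ]
0.79 (438, -134, 50) [ 0.7   0.49 -0.57  2.15  0.45  0.62  0.6 ]
1.57 (503, -134, 300) [ 0.85  0.26 -0.77  1.78  0.19  1.18  1.59]
1.57 (568, -134, 50) [ 0.65  0.68 -0.63  1.85  0.54  0.8   1.3 ]
1.57 (438, -134, 50) [ 0.75  0.51 -0.63  2.14  0.5   0.64  1.34]
2.36 (503, -134, 300) [ 1.19  0.48 -1.3   1.76  0.48  1.28  2.13]
2.36 (568, -134, 50) [ 1.02  1.12 -1.34  1.83  1.18  1.25  1.67]
2.36 (438, -134, 50) [ 1.21  0.96 -1.33  2.12  1.12  1.09  1.63]
3.14 (503, -134, 300) [-0.88  0.38  1.38  1.87 -0.4   1.22 -2.51]
3.14 (568, -134, 50) [ 0.05  0.57  0.17  1.89 -0.14
[... 288 characters left out ...]
34, 300) [ 0.49  0.19 -0.33  1.8   0.07  1.16 -1.44]
4.71 (568, -134, 50) [ 0.32  0.58 -0.19  1.87  0.16  0.7  -1.53]
4.71 (438, -134, 50) [ 0.4   0.43 -0.2   2.17  0.16  0.56 -1.49]
5.5 (503, -134, 300) [ 0.58  0.2  -0.44  1.79  0.09  1.17 -0.67]
5.5 (568, -134, 50) [ 0.46  0.61 -0.38  1.86  0.32  0.73 -0.88]
5.5 (438, -134, 50) [ 0.52  0.44 -0.34  2.16  0.27  0.58 -0.81]
[ 286.36551507 -590.07912517  384.95939191] [[ 3.22127976e-01 -9.46696007e-01 -4.86487999e-04]
 [-9.06998861e-01 -3.08767575e-01  2.86383746e-01]
 [-2.71268561e-01 -9.18109726e-02 -9.58114875e-01]] [[401.71454879   0.         321.62532064]
 [  0.         401.71454879 238.0702545 ]
 [  0.           0.           1.        ]]
```

```bash
cat >> h.py <<'E'
from scipy.spatial.transform import Rotation as Ro
def rv(yaw):
    y=np.array([np.cos(yaw),np.sin(yaw),0]); x=np.array([0,0,-1.]); return Ro.from_matrix(np.c_[x,y,np.cross(x,y)]).as_rotvec()
RV=rv(3*np.pi/2)
E
python3 - <<'E'
from h import *
robot.movep((440,-134,250),RV); 
grip(0.0,10)
robot.hold(.2)
o=robot.observe(); print(o['t'],o['tcp_pos'],o['contact_force'])
shot('wrist','w1')
for n in ['wide_cell','wide_cell_collar_centre','wide_cell_collar_mark','wide_cell_index']:
    for r in viewer.pinpoint(n,'wrist')[:2]: 
        X=w('wrist',r['at']);print(n,round(r['confidence'],2),X.round(1),proj('wrist',X).round())
shot('side','s1'); print(proj('side',o['tcp_pos']))
print(robot.observe()['t'])
E
```

```text
4.975 [ 439.99350149 -133.99297888  249.9856962 ] [ 0.90742108 -0.07924695 -0.81891687]
wide_cell 0.82 [ 505.1 -132.7   -2.2] [320. 135.]
wide_cell_collar_centre 0.6 [ 506.  -136.9   67.3] [324. 137.]
wide_cell_collar_mark 0.97 [ 483.  -169.3   70.7] [362. 165.]
[344.8797363  171.57869517]
5.275
```

View pics/w1.png

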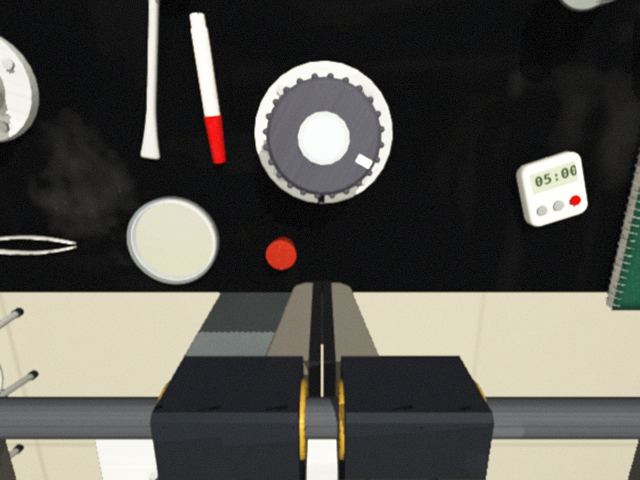

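View pics/s1.png

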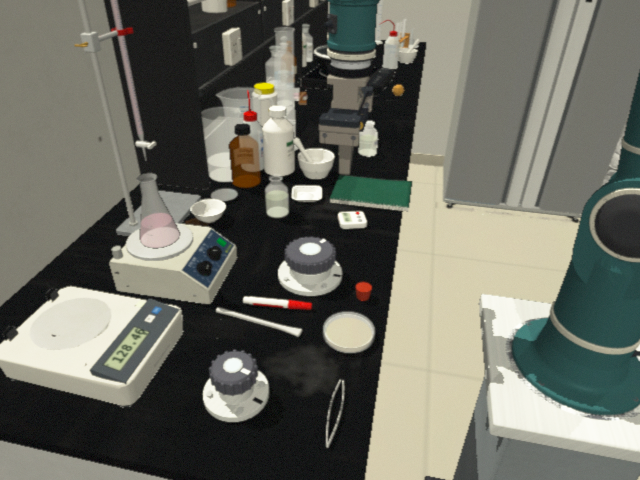

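```bash
cat >> h.py <<'E'
def prof(im,C,z,r=39.5,cam='wrist',ci=None,n=720):
    """mean brightness along a circle's radial band at angle (world ccw)"""
    c=ci or viewer.camera_info(cam); R=np.array(c['R']);t=np.array(c['t']);K=np.array(c['camera_matrix'])
    th=np.arange(n)*2*np.pi/n; acc=0
    g=im.min(axis=2).astype(np.float32)
    for rr in r+np.arange(-4.5,4.6,1.5):
        X=np.c_[C[0]+rr*np.cos(th),C[1]+rr*np.sin(th),np.full(n,z)]
        p=(X@R.T+t)@K.T; uv=(p[:,:2]/p[:,2:]).astype(np.float32)
        acc=acc+cv2.remap(g,uv[:,0].reshape(1,-1),uv[:,1].reshape(1,-1),cv2.INTER_LINEAR,borderValue=0)[0]
    return th,acc/7
E
python3 - <<'E'
from h import *
from scipy.optimize import minimize
im=cv2.cvtColor(cv2.imread('pics/w1.png'),cv2.COLOR_BGR2RGB)
s=viewer.silhouettes('wide_cell','wrist'); print([(r['confidence'],int(r['mask'].sum())) for r in s])
s2=viewer.silhouettes('wide_cell_collar','wrist'); print([(r['confidence'],int(r['mask'].sum())) for r in s2])
# flange fit: bright non-bg; use mask from side of pixel
g=im.max(axis=2)
roi=np.zeros_like(g); roi[50:215,245:405]=1
for nm,m,z in [('cell>110',(g>130)&(roi>0),12)]:
    cnt=max(cv2.findContours((m*255).astype(np.uint8),cv2.RETR_EXTERNAL,cv2.CHAIN_APPROX_NONE)[0],key=cv2.contourArea)
    P=np.array([ray('wrist',p,z)[:2] for p in cv2.convexHull(cnt)[:,0]],np.float32)
    print(nm,cv2.minEnclosingCircle(P), cv2.fitEllipse(P))
# collar: dark grey
m=((g>35)&(g<125)&(roi>0)).astype(np.uint8)*255
m=cv2.morphologyEx(m,cv2.MORPH_OPEN,np.ones((5,5)))
cnt=max(cv2.findContours(m,cv2.RETR_EXTERNAL,cv2.CHAIN_APPROX_NONE)[0],key=cv2.contourArea)
P=np.array([ray('wrist',p,68.8)[:2] for p in cv2.convexHull(cnt)[:,0]],np.float32)
print('collar',cv2.minEnclosingCircle(P), cv2.fitEllipse(P))
for r in s2[:1]:
    cnt=max(cv2.findContours(r['mask'].astype(np.uint8),cv2.RETR_EXTERNAL,cv2.CHAIN_APPROX_NONE)[0],key=cv2.contourArea)
    for z in (12,68.8):
        P=np.array([ray('wrist',p,z)[:2] for p in cv2.convexHull(cnt)[:,0]],np.float32); print('mask',z,cv2.minEnclosingCircle(P))
# window disc white
m=((im.min(axis=2)>180)&(roi>0)).astype(np.uint8)*255; 
n,l,st,ce=cv2.connectedComponentsWithStats(m)
for k in range(1,n):
    if st[k,4]>40: print(st[k],ce[k],ray('wrist',ce[k],68.8).round(1))
big=cv2.resize(im[50:215,245:405],None,fx=4.5,fy=3.6); cv2.imwrite('pics/w1z.png',cv2.cvtColor(big[:,:,:],cv2.COLOR_RGB2BGR)); print(robot.observe()['t'])
E
```

```text
[(0.84, 15239), (0.6, 11363)]
[(0.73, 11422)]
cell>110 ((505.24786376953125, -136.02801513671875), 68.1680908203125) ((505.3435363769531, -136.05685424804688), (135.4329071044922, 136.02462768554688), 167.674560546875)
collar ((505.06060791015625, -135.64480590820312), 51.35219955444336) ((504.9068908691406, -135.6642303466797), (101.23591613769531, 102.14372253417969), 75.81393432617188)
mask 12 ((502.33111572265625, -136.0475311279297), 60.789005279541016)
mask 68.8 ((504.9912414550781, -135.8824920654297), 52.333980560302734)
[ 255   61  137  133 3244] [325.98859433 106.55548705] [ 530.5 -138.2   68.8]
[ 298  111   52   54 2160] [323.33981481 137.60555556] [ 505.4 -136.1   68.8]
[355 154  17  15 150] [363.28       160.93333333] [ 485.9 -170.6   68.8]
5.375
```

View pics/w1z.png

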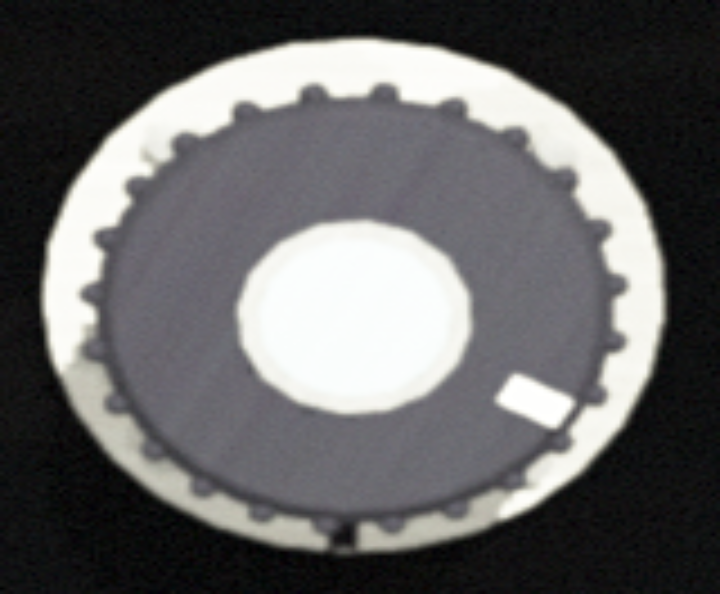

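```bash
python3 - <<'E'
from h import *
C=(505.2,-136.0)
for f,cam in [('w1','wrist'),('scene0','scene'),('side0','side')]:
    im=cv2.cvtColor(cv2.imread(f'pics/{f}.png'),cv2.COLOR_BGR2RGB)
    for dc in ([0,0],) :
      th,p=prof(im,C,12.5,r=61.5,cam=cam); 
      ang=np.unwrap(th); sel=(np.abs(np.degrees(th)-180)<45)
      q=np.clip(120-p,0,None)*sel; print(cam,'index',np.degrees((q*th).sum()/q.sum()), np.c_[np.degrees(th),p][(np.abs(np.degrees(th)-180)<16)][::4].round().tolist())
    th,p=prof(im,C,68.8,cam=cam); q=np.clip(p-130,0,None); print('mark',np.degrees(np.angle((q*np.exp(1j*th)).sum()))%360)
E
```

```text
wrist index 177.93110091834822 [[164.0, 143.0], [166.0, 142.0], [168.0, 144.0], [170.0, 137.0], [172.0, 116.0], [174.0, 101.0], [176.0, 53.0], [178.0, 39.0], [180.0, 72.0], [183.0, 139.0], [184.0, 139.0], [186.0, 120.0], [188.0, 115.0], [190.0, 121.0], [192.0, 139.0], [194.0, 143.0]]
mark 240.86995774504402
scene index 176.77047507367658 [[164.0, 167.0], [166.0, 168.0], [168.0, 166.0], [170.0, 154.0], [172.0, 123.0], [174.0, 87.0], [176.0, 64.0], [178.0, 78.0], [180.0, 113.0], [183.0, 143.0], [184.0, 160.0], [186.0, 165.0], [188.0, 165.0], [190.0, 164.0], [192.0, 164.0], [194.0, 163.0]]
mark 240.70164627648293
side index 182.39037202580155 [[164.0, 156.0], [166.0, 155.0], [168.0, 149.0], [170.0, 127.0], [172.0, 92.0], [174.0, 65.0], [176.0, 61.0], [178.0, 92.0], [180.0, 126.0], [183.0, 144.0], [184.0, 149.0], [186.0, 151.0], [188.0, 150.0], [190.0, 150.0], [192.0, 150.0], [194.0, 150.0]]
mark 239.66387613131002
```

```bash
python3 - <<'E'
from h import *
robot.servo_line((425,-136,52),feed=200); robot.hold(.2)
o=robot.observe(); b=o['contact_force']; print(o['t'],o['tcp_pos'],b)
x=425
while x<452:
    x+=2 if x<433 else 1
    t0=o['t'];robot.servo_line((x,-136,52),feed=40); o=robot.observe()
    f=o['contact_force']-b; print(x,round(o['t']-t0,3),o['tcp_pos'].round(2),f.round(2))
    if abs(f[0])>2: break
shot('wrist','w2');print(o['t'])
shot('side','s2')
E
```

```text
6.7167 [ 425.68788938 -136.23779789   52.84274947] [0.73250659 0.21340996 0.86737037]
427 0.25 [ 427.36 -136.06   52.26] [-0.57 -0.06 -0.91]
429 0.25 [ 429.15 -135.99   52.  ] [-0.47  0.65 -0.97]
431 0.25 [ 431.14 -135.97   51.98] [-0.56  0.37 -1.76]
433 0.25 [ 433.16 -135.96   52.  ] [-1.29 -0.08 -1.27]
434 0.25 [ 434.08 -136.01   52.01] [-0.71 -0.92 -0.97]
435 0.25 [ 435.05 -136.02   52.01] [-0.74  0.43 -0.02]
436 0.25 [ 436.07 -135.99   52.01] [-1.24 -0.03 -1.53]
437 0.25 [ 437.05 -135.99   51.98] [-0.54 -0.1  -0.38]
438 0.25 [ 438.09 -135.99   52.01] [-0.39  0.3  -1.03]
439 0.25 [ 439.06 -136.01   52.  ] [-0.41 -0.56 -0.58]
440 0.25 [ 440.09 -135.99   52.02] [-0.64 -0.35 -1.64]
441 0.25 [ 441.07 -135.99   52.  ] [-1.31  0.22 -2.23]
442 0.25 [ 442.1  -136.     52.02] [-0.82 -0.68 -1.48]
443 0.25 [ 442.77 -135.99   51.93] [-0.98 -0.55 -1.19]
444 0.25 [ 442.98 -135.98   51.81] [-4.04 -0.5   0.62]
10.4667
```

View pics/w2.png

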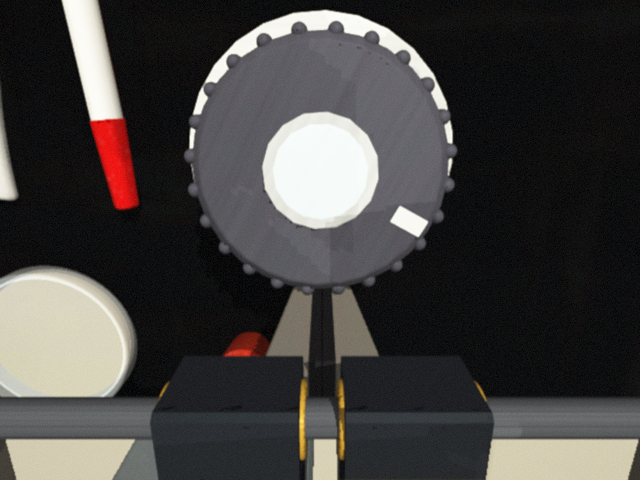

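```bash
cat >> h.py <<'E'
C=np.array([505.2,-136.0]); IDX=np.radians(177.0)
HX,HY,R0=9.6,12.0,53.0
def track(turn):
    """turn: expected collar turn (rad). returns list of (cam, turn estimate, peak, width)"""
    out=[]
    for cam in ('wrist','scene'):
        ci=viewer.camera_info(cam); im=viewer.read_camera(cam)
        th,p=prof(im,C,68+5*turn/(2*np.pi),cam=cam,ci=ci)
        k=int(round(((IDX+turn)%(2*np.pi))/(2*np.pi)*720))
        pr=np.roll(p,360-k); win=np.clip(pr-150,0,None)
        d=(np.arange(720)-360)*2*np.pi/720; win=win*(np.abs(d)<0.9)
        if win.sum()>0:
            m=(win*d).sum()/win.sum(); base=((k)/720*2*np.pi-IDX-turn+np.pi)%(2*np.pi)-np.pi
            out.append((cam,round(turn+m+base,3),int(pr.max()),int((win>0).sum()/2),im))
        else: out.append((cam,None,int(pr.max()),0,im))
    return out
def path(n=None,ds=1.0):
    """closed ccw TCP path around the collar (zero inset), starting theta=180,s_y=0; returns pts, normals"""
    P=[];N=[]
    def face(th,a,b):
        L=np.linalg.norm(np.subtract(b,a)); m=max(1,int(round(L/ds)))
        for i in range(m):
            s=np.array(a)+(np.array(b)-np.array(a))*i/m; nn=np.array([np.cos(th),np.sin(th)]); P.append(R0*nn+s);N.append(nn)
    def arc(t0,s):
        m=int(round(R0*np.pi/2/ds))
        for i in range(m):
            t=t0+np.pi/2*i/m; nn=np.array([np.cos(t),np.sin(t)]);P.append(R0*nn+np.array(s));N.append(nn)
    pi=np.pi
    face(pi,(-HX,0),(-HX,-HY)); arc(pi,(-HX,-HY)); face(1.5*pi,(-HX,-HY),(HX,-HY)); arc(1.5*pi,(HX,-HY))
    face(0,(HX,-HY),(HX,HY)); arc(0,(HX,HY)); face(pi/2,(HX,HY),(-HX,HY)); arc(pi/2,(-HX,HY)); face(pi,(-HX,HY),(-HX,0))
    return np.array(P)+C,np.array(N)
E
cat > run.py <<'E'
import sys,json
from h import *
P,N=path(); L=len(P)
st=json.load(open('st.json'))   # i, inset, turn, bias
nseg=int(sys.argv[1]); step=int(sys.argv[2]); Z=float(sys.argv[3]); target=float(sys.argv[4]); stop=float(sys.argv[5]) if len(sys.argv)>5 else 99
i,ins,turn,b=st['i'],st['ins'],st['turn'],np.array(st['b'])
for k in range(nseg):
    i+=step; j=i%L; p=P[j]-N[j]*ins
    robot.servo_line((p[0],p[1],Z),feed=step/0.25)
    o=robot.observe(); f=o['contact_force']-b; n=np.r_[N[j],0]; tt=np.array([-n[1],n[0],0])
    fr,ft=f@n,f@tt
    pred=turn+0.8*step/R0
    r=track(pred); v=[(x[0][0],x[1],x[2],x[3]) for x in r]
    good=[x for x in r if x[1] is not None and 10<=x[3]<=24]
    turn=good[0][1] if good else pred
    print(i,round(np.degrees(np.arctan2(n[1],n[0]))%360),'t%.1f ins%.1f Fr%.1f Ft%.1f Fz%.1f'%(o['t'],ins,fr,ft,f[2]),v,'->%.3f'%turn, flush=True)
    ins=float(np.clip(ins+0.12*(target-fr),-2,5))
    json.dump(dict(i=i,ins=ins,turn=turn,b=list(b)),open('st.json','w'))
    if turn>=stop: break
    if abs(fr)>25 : print('FORCE'); break
E
echo '{"i":0,"ins":1.2,"turn":1.11,"b":[0.0,0.1,-0.3]}' > st.json
python3 run.py 8 12 52 6
```

```text
12 180 t11.0 ins1.2 Fr5.2 Ft2.2 Fz2.5 [('w', np.float64(1.353), 251, 11), ('s', None, 104, 0)] ->1.353
24 193 t11.5 ins1.3 Fr2.3 Ft1.0 Fz-0.1 [('w', np.float64(1.582), 250, 11), ('s', None, 100, 0)] ->1.582
36 206 t11.9 ins1.7 Fr-0.7 Ft0.5 Fz-0.5 [('w', np.float64(1.795), 247, 11), ('s', None, 103, 0)] ->1.795
48 219 t12.4 ins2.5 Fr0.4 Ft-0.7 Fz-0.2 [('w', np.float64(2.006), 247, 11), ('s', None, 106, 0)] ->2.006
60 232 t12.9 ins3.2 Fr2.5 Ft1.1 Fz-0.0 [('w', np.float64(2.228), 247, 11), ('s', np.float64(2.248), 247, 15)] ->2.228
72 245 t13.4 ins3.6 Fr5.2 Ft1.3 Fz0.9 [('w', np.float64(2.467), 248, 11), ('s', np.float64(2.478), 247, 16)] ->2.467
84 258 t13.9 ins3.7 Fr7.3 Ft-0.3 Fz0.8 [('w', np.float64(2.674), 246, 11), ('s', np.float64(2.689), 247, 16)] ->2.674
96 270 t14.4 ins3.6 Fr9.5 Ft-1.1 Fz0.9 [('w', np.float64(2.91), 246, 11), ('s', np.float64(2.919), 252, 18)] ->2.910
```

```bash
python3 run.py 22 12 52 5
```

```text
108 270 t14.9 ins3.2 Fr10.3 Ft1.9 Fz-0.6 [('w', np.float64(3.173), 247, 11), ('s', np.float64(3.18), 248, 18)] ->3.173
120 277 t15.4 ins2.5 Fr4.9 Ft2.4 Fz0.4 [('w', np.float64(3.415), 251, 12), ('s', np.float64(3.418), 250, 20)] ->3.415
132 290 t15.9 ins2.5 Fr2.5 Ft1.5 Fz2.0 [('w', np.float64(3.641), 252, 12), ('s', np.float64(3.635), 254, 20)] ->3.641
144 303 t16.4 ins2.8 Fr1.7 Ft0.3 Fz2.8 [('w', np.float64(3.862), 253, 12), ('s', np.float64(3.856), 252, 20)] ->3.862
156 316 t16.8 ins3.2 Fr3.6 Ft1.2 Fz1.9 [('w', np.float64(4.094), 253, 12), ('s', np.float64(4.081), 252, 19)] ->4.094
168 329 t17.3 ins3.4 Fr4.0 Ft1.0 Fz1.5 [('w', np.float64(4.264), 185, 7), ('s', np.float64(4.264), 206, 13)] ->4.264
180 342 t17.8 ins3.5 Fr3.6 Ft1.0 Fz0.2 [('w', None, 69, 0), ('s', np.float64(4.451), 248, 15)] ->4.451
192 355 t18.3 ins3.7 Fr7.8 Ft-1.4 Fz-2.0 [('w', None, 87, 0), ('s', np.float64(4.619), 194, 11)] ->4.619
204 0 t18.8 ins3.4 Fr8.8 Ft0.5 Fz-2.1 [('w', None, 95, 0), ('s', np.float64(4.871), 179, 8)] ->4.800
216 0 t19.3 ins2.9 Fr7.4 Ft0.7 Fz0.7 [('w', None, 75, 0), ('s', np.float64(5.103), 
[... 577 characters left out ...]
09, 0), ('s', np.float64(6.52), 241, 16)] ->6.520
300 86 t22.7 ins2.4 Fr9.2 Ft-1.8 Fz4.0 [('w', None, 105, 0), ('s', np.float64(6.704), 253, 20)] ->6.704
312 90 t23.2 ins1.9 Fr13.2 Ft0.6 Fz6.7 [('w', np.float64(6.979), 245, 11), ('s', np.float64(6.942), 253, 21)] ->6.979
324 91 t23.7 ins0.9 Fr8.6 Ft2.5 Fz7.8 [('w', np.float64(7.207), 240, 11), ('s', np.float64(7.197), 247, 18)] ->7.207
336 104 t24.2 ins0.5 Fr2.9 Ft1.5 Fz1.7 [('w', np.float64(7.436), 239, 11), ('s', None, 104, 0)] ->7.436
348 117 t24.7 ins0.7 Fr0.6 Ft2.2 Fz0.5 [('w', np.float64(7.653), 238, 11), ('s', None, 103, 0)] ->7.653
360 130 t25.2 ins1.3 Fr1.5 Ft1.7 Fz1.0 [('w', np.float64(7.882), 238, 11), ('s', None, 101, 0)] ->7.882
```

```bash
python3 run.py 19 12 53 5 12.2
```

```text
372 143 t25.7 ins1.7 Fr2.1 Ft0.7 Fz0.6 [('w', np.float64(8.078), 247, 11), ('s', None, 108, 0)] ->8.078
384 156 t26.2 ins2.0 Fr0.7 Ft1.2 Fz0.1 [('w', np.float64(8.264), 247, 11), ('s', None, 108, 0)] ->8.264
396 169 t26.7 ins2.6 Fr5.2 Ft1.1 Fz3.8 [('w', np.float64(8.477), 248, 11), ('s', np.float64(8.493), 251, 16)] ->8.477
408 180 t27.2 ins2.5 Fr7.5 Ft-0.0 Fz6.1 [('w', np.float64(8.698), 251, 11), ('s', np.float64(8.717), 252, 17)] ->8.698
420 180 t27.7 ins2.2 Fr7.7 Ft1.7 Fz5.8 [('w', np.float64(8.944), 252, 11), ('s', np.float64(8.957), 253, 18)] ->8.944
432 182 t28.2 ins1.9 Fr6.4 Ft1.5 Fz4.6 [('w', np.float64(9.173), 249, 11), ('s', np.float64(9.185), 248, 18)] ->9.173
444 195 t28.7 ins1.8 Fr5.7 Ft1.1 Fz3.5 [('w', np.float64(9.408), 249, 11), ('s', np.float64(9.419), 249, 18)] ->9.408
456 208 t29.2 ins1.7 Fr3.8 Ft0.1 Fz1.4 [('w', np.float64(9.646), 247, 11), ('s', np.float64(9.654), 250, 19)] ->9.646
468 221 t29.6 ins1.8 Fr3.1 Ft-0.2 Fz0.9 [('w', np.float64(9.888), 246, 11), ('s', np.float64(9.891), 249, 19)] ->9.888
480 234 t30.1 ins2.0 Fr1.5 Ft1.6 Fz-0.1 [('w', np.float64(10.156
[... 400 characters left out ...]
), 253, 18)] ->10.835
528 270 t32.1 ins2.1 Fr7.9 Ft1.6 Fz1.7 [('w', np.float64(11.088), 249, 12), ('s', np.float64(11.071), 253, 17)] ->11.088
540 279 t32.6 ins1.8 Fr3.9 Ft2.8 Fz1.2 [('w', np.float64(11.319), 214, 10), ('s', np.float64(11.297), 212, 11)] ->11.319
552 292 t33.1 ins1.9 Fr3.9 Ft1.8 Fz2.5 [('w', None, 109, 0), ('s', np.float64(11.504), 235, 13)] ->11.504
564 305 t33.6 ins2.1 Fr2.6 Ft1.7 Fz1.6 [('w', np.float64(11.761), 233, 11), ('s', np.float64(11.736), 231, 13)] ->11.761
576 318 t34.1 ins2.3 Fr1.8 Ft0.3 Fz0.9 [('w', None, 114, 0), ('s', np.float64(11.951), 176, 9)] ->11.942
588 331 t34.6 ins2.7 Fr1.7 Ft1.3 Fz0.4 [('w', None, 109, 0), ('s', np.float64(12.106), 175, 8)] ->12.123
```

```bash
python3 run.py 1 12 53 5; python3 - <<'E'
from h import *
import json
P,N=path(); i=json.load(open('st.json'))['i']%len(P)
q=P[i]+N[i]*20; robot.servo_line((q[0],q[1],53),feed=80)
robot.servo_line((q[0],q[1],130),feed=200)
robot.movep((425,-136,160),RV); robot.hold(.2)
shot('wrist','w3'); im=cv2.imread('pics/w3.png'); print(robot.observe()['tcp_pos'])
z=im[20:260,200:440]; cv2.imwrite('pics/w3z.png',cv2.resize(z,None,fx=2.5,fy=2.5,interpolation=cv2.INTER_CUBIC))
for n in ['wide_cell_collar_centre','wide_cell_collar_mark','wide_cell_index']:
    for r in viewer.pinpoint(n,'wrist')[:1]: 
        X=w('wrist',r['at']);print(n,round(r['confidence'],2),X.round(1),proj('wrist',X).round())
for x in track(12.33): print(x[:4])
print(robot.observe()['t'])
E
```

```text
600 344 t35.1 ins3.1 Fr0.1 Ft0.6 Fz0.5 [('w', None, 61, 0), ('s', np.float64(12.308), 178, 9)] ->12.304
[ 425.90940604 -135.97011367  159.52193337]
wide_cell_collar_centre 0.68 [ 504.3 -136.6   77.6] [322. 123.]
wide_cell_collar_mark 0.64 [ 464.9 -123.8   77.9] [301. 187.]
wide_cell_index 0.85 [ 445.3 -133.3   10.8] [318. 198.]
('wrist', np.float64(12.322), 254, 12)
('scene', np.float64(12.314), 253, 19)
37.3333
```

View pics/w3.png

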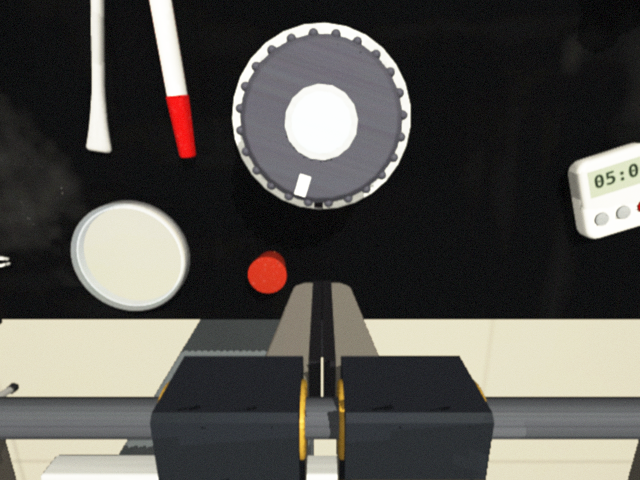

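View pics/w3z.png

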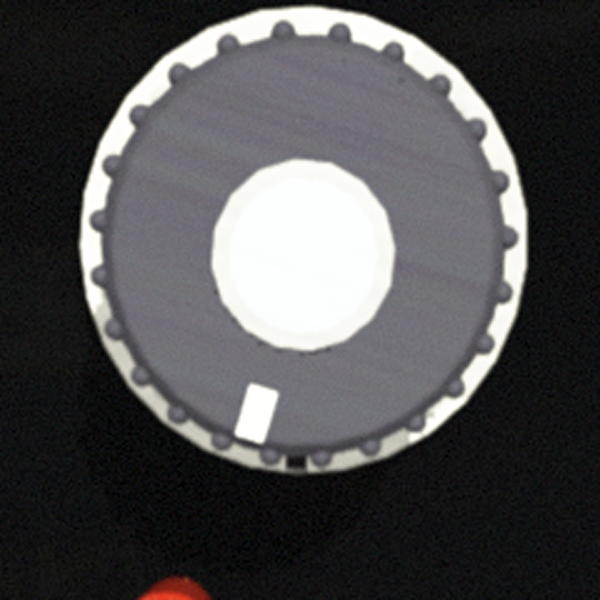

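```bash
python3 - <<'E'
from h import *
def C2(P): return cv2.minEnclosingCircle(np.array(P,np.float32))
im=cv2.imread('pics/w3.png'); g=im.max(axis=2).astype(int)
roi=np.zeros(g.shape,bool); roi[15:215,222:420]=1
cnt=max(cv2.findContours(((g>30)&roi).astype(np.uint8),cv2.RETR_EXTERNAL,cv2.CHAIN_APPROX_NONE)[0],key=cv2.contourArea)
P=[ray('wrist',p,12)[:2] for p in cv2.convexHull(cnt)[:,0]]; fc=C2(P); print('flange',fc)
m=((im.min(axis=2)>200)&roi).astype(np.uint8); n,l,st,ce=cv2.connectedComponentsWithStats(m)
for k in range(1,n):
    if st[k,4]>80: print('white',st[k],ray('wrist',ce[k],77.8).round(2))
CC=None
for k in range(1,n):
    if 2000<st[k,4]<6000 : CC=ray('wrist',ce[k],77.8)[:2]
for k in range(1,n):
    if 80<st[k,4]<600:
        d=ray('wrist',ce[k],77.8)[:2]-CC; print('mark ang',np.degrees(np.arctan2(d[1],d[0]))%360,np.hypot(*d)); d=ray('wrist',ce[k],77.8)[:2]-C; print('  vs C',np.degrees(np.arctan2(d[1],d[0]))%360)
sub=np.clip(60-g[198:209,308:330],0,None); 
print(g[199:210,308:330])
E
```

```text
flange ((503.99786376953125, -136.21165466308594), 68.89904022216797)
white [ 232   23  178  174 2588] [ 528.7  -141.35   77.8 ]
white [ 285   84   73   76 4300] [ 504.59 -136.09   77.8 ]
white [294 174  17  23 260] [ 466.09 -124.34   77.8 ]
mark ang 163.02750060613056 40.25860743762338
  vs C 163.4024575326435
[[ 86  81  71  64  74  75  77  79  77  73  75  77  70  73  74  73  72  74
   69  77  69  73]
 [114  99  87  72  71  71  71  76  68  70  72  70  71  71  74  67  68  68
   73  84  93  92]
 [124 120  96  83  85  83  75  67  71  69  69  69  66  65  65  77  76  76
   95 103 117 113]
 [124 122 107  90 101 124  91  59  53  59  50  55  47  53  74 106  89  95
  109 120 126 124]
 [112 109  96  97 137 166 105  43  32  31  31  25  28  30  85 141 114  96
  105 114 117 115]
 [ 93  95  90 114 164 180 102  39  19  22  25  26  23  33  93 160 131  97
   96 103 108 104]
 [ 96 106 121 153 187 183 108  35  19  21  20  20  16  37 100 173 164 121
   92  87  92  95]
 [135 147 161 184 198 188 110  52  44  42  37  35  36  40  99 177 186 163
  135 106 106 111]
 [140 146 151 164 178 176 131  96  90  77  69  73  68  72 109 174 192 187
  171 139 127 126]
 [ 65  74  82 102 119 130 112 100 103  96  89  87  87  83  91 137 153 151
  145 131 114 100]
 [ 16  19  24  35  48  51  50  55  61  65  67  65  67  59  48  65  68  64
   59  56  50  48]]
```

```bash
python3 - <<'E'
from h import *
for c in [(504.3,-136.15),(505.2,-136.0)]:
    X=ray('wrist',(318.0,204.5),12.5)[:2]; d=X-c; print(X,np.degrees(np.arctan2(d[1],d[0])),np.hypot(*d))
E
```

```text
[ 439.78891788 -133.63575755] 177.76809496094512 64.56005832822339
[ 439.78891788 -133.63575755] 177.92998118529906 65.45379520260748
```

```bash
cat > fin.py <<'E'
from h import *
import sys
y=float(sys.argv[1]); tgt=float(sys.argv[2]); turn=float(sys.argv[3])
robot.servo_line((425,y,57),feed=150); robot.hold(.1)
b=robot.observe()['contact_force']
robot.servo_line((438,y,57),feed=60); x=438
while x<447:
    x+=1.2; robot.servo_line((x,y,57),feed=40); f=robot.observe()['contact_force']-b
    if f[0]<-3.5: break
print('contact',x,f.round(1),[v[1:4] for v in track(turn)])
for k in range(16):
    y-=3.5 if tgt-turn>.12 else max(0.6,min(3.5,(tgt-turn)*53*.8))
    robot.servo_line((x,y,57),feed=20); f=robot.observe()['contact_force']-b
    r=track(turn+.03); v=[q[1:4] for q in r]
    turn=r[0][1] if r[0][1] is not None else turn
    print(round(y,1),f.round(1),v)
    if turn>=tgt-0.006 or y<-160: break
robot.servo_line((425,y,57),feed=80)
robot.servo_line((425,-136,160),feed=200); robot.hold(.2)
cv2.imwrite('pics/%s.png'%sys.argv[4],cv2.cvtColor(track(turn)[0][4],cv2.COLOR_RGB2BGR))
print([q[1:4] for q in track(turn)],robot.observe()['t'],robot.observe()['contact_force'])
E
python3 fin.py -129 12.575 12.32 w4
```

```text
contact 443.99999999999994 [-4.8  1.   5. ] [(np.float64(12.326), 249, 11), (None, 104, 0)]
-132.5 [-5.2  1.2  4.5] [(np.float64(12.386), 250, 11), (None, 105, 0)]
-136.0 [-7.   2.5  6.5] [(np.float64(12.452), 251, 11), (None, 107, 0)]
-139.5 [-7.6  0.5  5.5] [(np.float64(12.52), 250, 11), (None, 104, 0)]
-141.8 [-6.7  0.4  5.8] [(np.float64(12.565), 250, 11), (None, 104, 0)]
-142.4 [-6.5  0.3  4.9] [(np.float64(12.573), 250, 11), (None, 105, 0)]
[(np.float64(12.572), 254, 12), (np.float64(12.552), 252, 19)] 43.4333 [ 0.16141178 -0.29921097 -0.25084214]
```

```bash
python3 -c "
import cv2
im=cv2.imread('pics/w4.png');cv2.imwrite('pics/w4z.png',cv2.resize(im[20:260,200:440],None,fx=2.5,fy=2.5,interpolation=cv2.INTER_CUBIC))"
```

```text
(no output)
```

View pics/w4z.png

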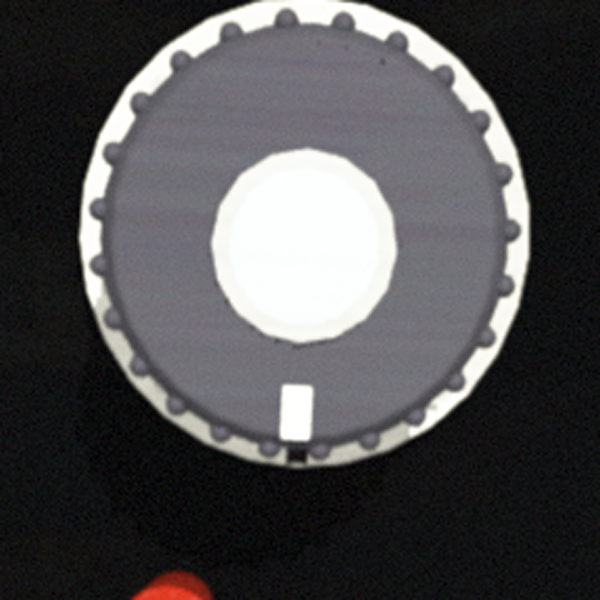

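The picture shows the white mark (at about 296, 410) directly over the black index (at about 297, 455). The two are in line. I'll lift clear, check the bystanders, and hand in.

```bash
python3 - <<'E'
from h import *
robot.servo_line((425,-136,260),feed=200); robot.hold(.3)
im=shot('scene','scene9'); a=cv2.imread('pics/scene0.png'); d=cv2.absdiff(a,cv2.imread('pics/scene9.png')).max(axis=2)
for n in ['narrow_cell_collar_mark','rubber_bung_a','petri_dish','marker_pen','timer']:
    for r in viewer.pinpoint(n,'scene')[:1]: print(n,w('scene',r['at']).round(1))
print([q[1:4] for q in track(12.57)])
robot.job_done(); print(robot.observe()['t'])
E
```

```text
narrow_cell_collar_mark [554.9 195.2  -3.6]
rubber_bung_a [ 3.836e+02 -9.040e+01 -3.000e-01]
petri_dish [393.7  23.6  -4.2]
marker_pen [546.  -28.   -1.4]
timer [ 453.7 -372.2   -1.2]
[(np.float64(12.569), 254, 13), (np.float64(12.553), 252, 19)]
the job is handed in; nothing more can be done
the job is handed in; nothing more can be done
```

View pics/scene9.png

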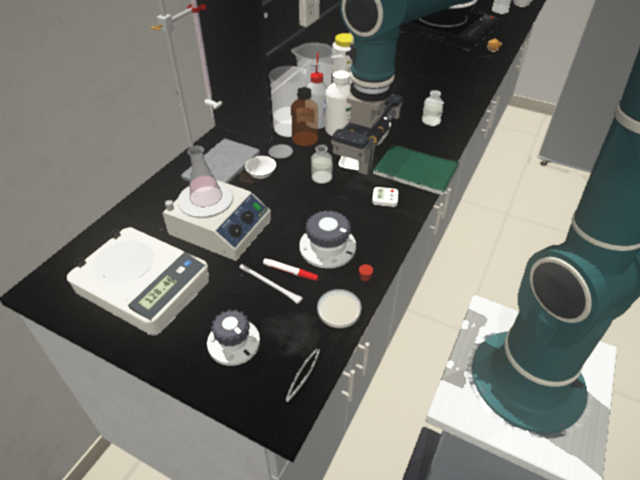

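I rolled the wide cell's collar anticlockwise with the shut fingertips, from about 1.1 rad to the second line-up of the marks. I then took the hand away and handed the job in at about 45 s of the 64 s. Inward fingertip force was mostly 2–9 N, with one reading of 13 N.

- **Marks:** After the hand was lifted clear, the wrist camera read 12.569 rad and the scene camera 12.553 rad, against the 12.566 wanted. I had set the final stop at about 12.575, because the cameras disagreed by 1–2° on where the flange mark is. In the close-up the white mark stands directly over the black one.
- **Other things:** The bung, dish, pen and timer measured within about 4 mm of where they started. The remaining things look unmoved in the last scene picture.
- **Check that disagreed:** The network's last fix for the narrow collar's mark landed on the narrow cell's base instead, so it was no use. In the last scene picture that mark looks unchanged, and the arm never went near that cell.

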